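# Clip the blue-topped timer relay onto the polishing machine's control rail

### The arm

A 6-joint arm with a two-finger parallel gripper is mounted at the origin on the work surface. World frame = base frame: x ahead of the robot, y to its left, z up, the work surface at z = 0. Lengths are in m, angles in rad, forces in N, time in s.
With the tool pointing down it reaches from about 0.275 to 0.75 m from the base axis. Payload 10.2 kg.
Tool frame: the origin (TCP) lies at the very end of the fingers, on their centre line; the grasp point (between the pads) lies 19 mm behind it; z points along the fingers, y is the direction in which the jaws open and shut (so a half turn about z gives the same grasp; the last joint's range is limited). The gripper opens to 85 mm and grips with 20 to 120 N. Pads are 22 mm wide; open, the fingers measure 114 mm over their backs; the gripper's body (76 mm by 85 mm) begins 54 mm behind the grasp point. The pads swing forward as they close: fully open they stand 13 mm farther back than shut.
Start: joints at [-1.453, 0.313, 1.498, -0, 1.331, -0.223], TCP at [0.175, -0.495, 0.231] pointing down, gripper open.
Joint ranges: [-2.94, 2.94], [-0.97, 2.17], [0.19, 2.56], [-1.23, 4.37], [0.02, 3.11], [-2.88, 2.88]. Speed limits (rad/s): [2.39, 2.39, 3.01, 3.14, 3.14, 3.14].

### API

Orientations are given as a unit quaternion [x, y, z, w].
In Python, from station import ctrl, capture, camera_params, sign_off gives the robot as it stands. The module is installed in compiled form; this text tells all that it offers. Calls block until the motion is done:
- ctrl.move_to(position, orientation): joint-space move of the TCP to a pose.
- ctrl.line_to(position, rotation=None, max_speed=0.15): straight line of the TCP; rotation=None keeps the orientation; max_speed is the mean speed in m/s.
- ctrl.move_joints(angles): joint-space move.
- ctrl.gripper_to(opening, grasp_force=None): finger opening in m; grasp_force is the grip in N (None keeps the last); returns when the fingers have stopped.
- ctrl.pause(seconds).
- ctrl.inverse_kinematics(position, orientation): joint angles nearest the present ones, or None.
- capture(name): name is "scene" or "top" or "wrist"; returns the picture (480x640x3 uint8, red, green, blue); there is no depth.
- camera_params(name): a dict with "fx", "fy", "cx", "cy" (pixels), "cam_to_world" (4x4, takes a point from camera to world coordinates). Camera axes: x right, y up, looking along -z (the intrinsics and any distortion apply to the point x, -y, -z); pixel columns grow to the right and rows downward; lengths in m; the calibration is good to about 2 mm. A picture is of the moment at which its call begins: read the wrist's pose just before it. camera_params takes no time and is no camera call; for the wrist camera it gives the pose at the moment of the call.
A pose or a line that the arm cannot do raises ctrl.PlanningError and nothing moves.
- sign_off(): hands the job in, once; it reports no verdict.
Readings, each from a call of its own:
- ctrl.current_t(): time.
- ctrl.current_q(): joint angles.
- ctrl.current_qvel(): joint speeds.
- ctrl.current_tau(): joint torques, N m.
- ctrl.current_position(): TCP position.
- ctrl.current_tool_rot(): TCP orientation.
- ctrl.current_contact_force(): force on the tool from outside, world axes, zero at the start.
- ctrl.current_ft_torque(): the same for the moment, N m.
- ctrl.current_grip_width(): finger opening in m.
Only numpy, scipy, OpenCV 4.12 (cv2) and the standard library are available. Lean on these libraries where they do the work, as an engineer would, in place of code of your own. Each camera call takes 0.05 s, during which the arm holds its last target. There are 200 camera calls.

### The job

Fit the relay with the blue top onto the aluminium rail of the grey control panel, near the middle of the empty stretch between the modules already there: with it tipped, hook its grey lip under the rail edge nearer the robot, then rock the other end down until the orange sprung foot clicks under the far edge and the relay sits level, and let go of it. Leave the red-topped and green-topped relays where they stand.

Things in the scene. Friction and masses are not known exactly. Their poses are not given: they have to be found in the camera images.
- relay_blue: The relay to fit: white module, blue top, 36 mm wide (y), x -30 to 40 mm, 79 mm high, 0.2 kg. Origin on the underside, z up. Flat sides, grip across y at x = 5, z = 25 to 72 mm. Recess below for the rail, ceiling at z = 11 mm, wall at x = -20.5 mm. Orange foot: nose x = 16, top z = 7.2 mm; springs out 7 mm in +x (2 to 4 N) over the rail's far edge; up to 20 N pressed at mid-module clicks it.
- relay_lip (a point): Tip of the blue-topped relay's rigid grey lip (end away from the orange tab), at x = -13.5, z = 3 mm in its frame (same axes). The lip reaches inward (+x) from the recess's wall; its top slopes from z = 7 mm at the wall to 3 mm here. The rail's edge enters between lip and recess ceiling only with the relay's -x end tipped down, 20 to 28 degrees, until it meets the wall. Starts upright on a 2 mm mat.
- rail_edge (a point): Top corner of the aluminium rail's edge nearer the robot, mid empty stretch. x: across the rail (40 mm to the far edge), y: along it, z up. Flange 3 mm thick, top 32 mm over the bench; below it 23 mm free but for an 8 mm central web. Fixed. Neighbours 80 mm or more away in y, 56 mm high over the rail. Fitted, the relay's axes match these and this point is at x = -20, y = 0, z = 11 mm in its frame.
- relay_red: A relay of the same shape and size with a red top, standing on the black mat; leave alone.
- relay_green: A relay of the same shape and size with a green top, standing on the black mat; leave alone.

How it is judged:
On the way:
1. the relay's lip is hooked under the near edge of the rail with the other end still raised (x of rail_edge in the frame of relay_blue between -0.024 and -0.0155 m and z of rail_edge in the frame of relay_blue between 0.005 and 0.0135 m and angle between relay_blue's own z axis and vertical above 0.12 rad), for 0.1 s.
At the end, for the whole second after the job is handed in: The blue-topped relay is clipped on the rail, its lip under the near edge (at least 2 mm) and its foot under the far edge, level within 2.5 degrees, within 25 mm of the middle of the empty stretch, at rest and released (x of rail_edge in the frame of relay_blue between -0.024 and -0.0155 m and z of rail_edge in the frame of relay_blue between 0.008 and 0.0135 m and y of rail_edge in the frame of relay_blue between -0.025 and 0.025 m and angle between relay_blue's own z axis and vertical below 0.045 rad and linear speed of relay_blue below 0.02 m/s); the robot touches nothing.
It fails at once if the red-topped or green-topped relay is moved by more than 30 mm or tipped over (distance of any of relay_red, relay_green from where it was at the start of the episode above 0.03 m or angle between any of relay_red, relay_green's own z axis and vertical above 0.5 rad).
It also fails if it takes over 42 s, if anything falls off the work surface, if the arm or the gripper's body presses on something with over 40 N, if the wrist force passes 120 N, or if a joint passes its speed limit or range.

## Working session

There is one attempt and no reset: what is moved stays moved. The work goes in short steps, each a Python script; the robot and the scene stay as the last script left them, time stands still between calls to the robot, and variables do not carry over. Pictures are saved under pics/ and viewed, about 8 in all and at most 12, crops included, and the job is handed in when it is done.

```bash
mkdir -p pics
python3 - <<'E'
from station import *
import cv2,numpy as np
np.set_printoptions(precision=4,suppress=True)
for n in ("scene","top","wrist"):
    p=camera_params(n); im=capture(n); cv2.imwrite(f"pics/{n}0.png",im[:,:,::-1]); print(n,p)
print(ctrl.current_t(),ctrl.current_tool_rot(),ctrl.current_contact_force())
E
```

```text
scene {'fx': 465.7297547274754, 'fy': 465.7297547274754, 'cx': 321.8040103475912, 'cy': 230.97429225671755, 'cam_to_world': array([[-0.8198, -0.4317,  0.3763,  0.7987],
       [ 0.5725, -0.6015,  0.5572,  0.3468],
       [-0.0142,  0.6722,  0.7403,  0.5932],
       [ 0.    ,  0.    ,  0.    ,  1.    ]])}
top {'fx': 453.35064628878274, 'fy': 453.35064628878274, 'cx': 322.99876156515535, 'cy': 240.789573674733, 'cam_to_world': array([[ 0.0124,  0.9852, -0.1707,  0.4055],
       [-0.9999,  0.0129,  0.0022, -0.0669],
       [ 0.0043,  0.1707,  0.9853,  0.8178],
       [ 0.    ,  0.    ,  0.    ,  1.    ]])}
wrist {'fx': 411.36955616978224, 'fy': 411.36955616978224, 'cx': 316.9159674334507, 'cy': 241.99968518298394, 'cam_to_world': array([[ 0.3344,  0.909 ,  0.2487,  0.2381],
       [-0.9424,  0.3225,  0.0882, -0.4732],
       [-0.    , -0.2639,  0.9646,  0.3739],
       [ 0.    ,  0.    ,  0.    ,  1.    ]])}
0.15 [ 0.9855  0.1696  0.     -0.0005] [-1.0065 -0.1874  0.539 ]
```

View pics/scene0.png

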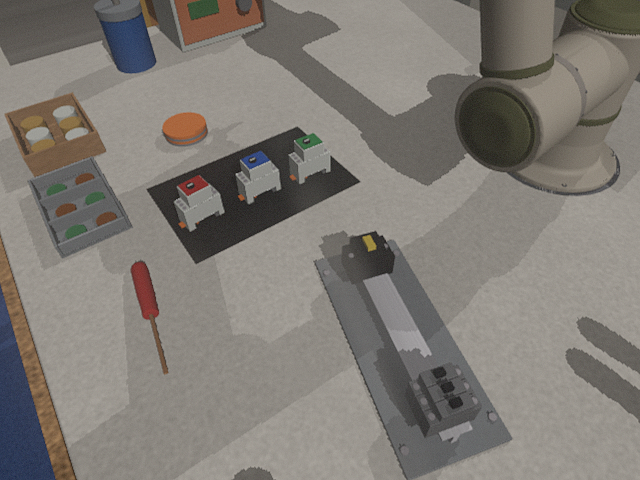

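View pics/top0.png

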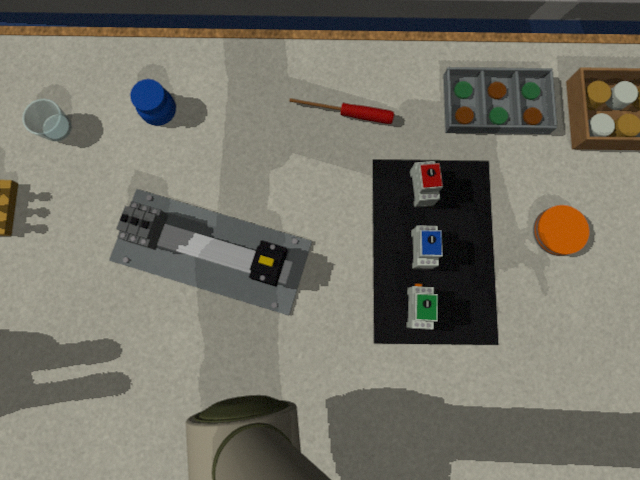

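Scene: blue relay at about (258,175) in scene and (428,246) in top, standing between red and green. The rail's empty stretch in top runs from (160,238) to (255,262). I'll enlarge both.

Run:
```python
import cv2,numpy as np
t=cv2.imread("pics/top0.png");s=cv2.imread("pics/scene0.png")
f=lambda im,x,y,w,h,k:cv2.resize(im[y:y+h,x:x+w],None,fx=k,fy=k,interpolation=cv2.INTER_CUBIC)
a=f(t,400,215,50,60,5);b=f(s,225,140,70,60,5)
c=f(t,105,185,215,100,3.72)
r=np.hstack([a,b]);r=cv2.copyMakeBorder(r,0,0,0,800-r.shape[1],cv2.BORDER_CONSTANT)
c=cv2.resize(c,(800,372))[:300]
d=f(t,115,200,160,60,5)
cv2.imwrite("pics/crop1.png",np.vstack([r,d]))
```

```text
(no output)
```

View pics/crop1.png

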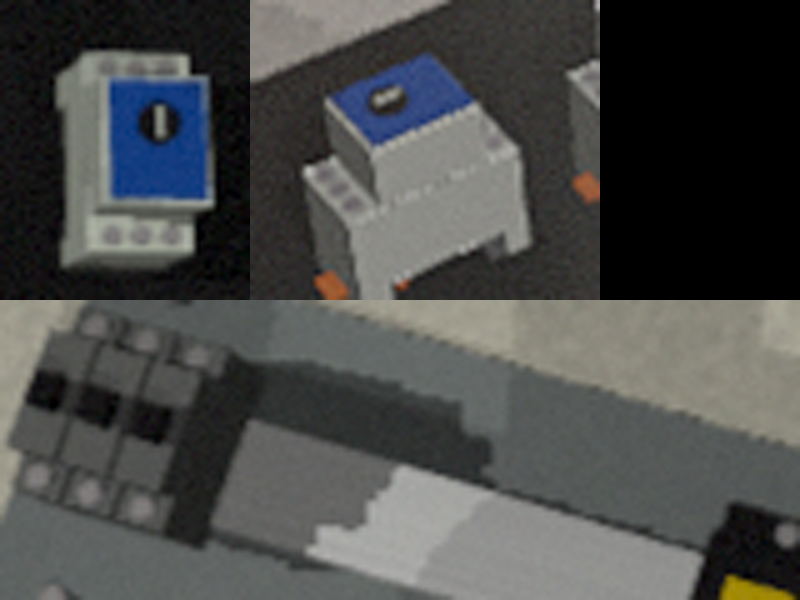

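```bash
cat > h.py <<'E'
from station import *
import cv2,numpy as np
from scipy.spatial.transform import Rotation as R
np.set_printoptions(precision=4,suppress=True)
def cast(p,uv,z):
    uv=np.atleast_2d(uv).astype(float)
    d=np.c_[(uv[:,0]-p['cx'])/p['fx'],-(uv[:,1]-p['cy'])/p['fy'],-np.ones(len(uv))]@p['cam_to_world'][:3,:3].T
    o=p['cam_to_world'][:3,3]; return o+d*((z-o[2])/d[:,2])[:,None]
def proj(p,X):
    c=(np.atleast_2d(X)-p['cam_to_world'][:3,3])@p['cam_to_world'][:3,:3]
    return np.c_[p['cx']+p['fx']*c[:,0]/-c[:,2],p['cy']-p['fy']*c[:,1]/-c[:,2]]
def bluetop(p,im,roi=None):
    hsv=cv2.cvtColor(im,cv2.COLOR_RGB2HSV); m=cv2.inRange(hsv,(108,130,60),(128,255,255))
    if roi: k=np.zeros_like(m);x,y,w,h=roi;k[y:y+h,x:x+w]=255;m&=k
    m=cv2.morphologyEx(m,cv2.MORPH_CLOSE,np.ones((7,7)))
    c=max(cv2.findContours(m,0,1)[0],key=cv2.contourArea)
    c=cv2.convexHull(c)
    w=cast(p,c[:,0],.081)
    r=cv2.minAreaRect((w[:,:2]*1000).astype(np.float32)); return np.array(r[0])/1000,r[1],r[2],cv2.contourArea(c)
def down(yaw): # tool z down, tool y along world direction yaw+90deg
    return R.from_euler('z',yaw)*R.from_euler('x',np.pi)
E
python3 - <<'E'
from h import *
for n,roi in(("top",(400,215,50,60)),("scene",(225,140,70,60))):
    print(n,bluetop(camera_params(n),cv2.imread(f"pics/{n}0.png")[:,:,::-1].copy(),roi))
p=camera_params("top")
print("rail far",cast(p,[(165,224),(255,250)],.032)); print("near",cast(p,[(157,246),(199,257)],.032))
print(R.from_quat(ctrl.current_tool_rot()).as_matrix())
E
```

```text
top (array([ 0.5328, -0.2476]), (31.41501235961914, 38.14765167236328), 88.57177734375, 408.5)
scene (array([ 0.5366, -0.2444]), (37.718074798583984, 31.33827018737793), 0.49047011137008667, 241.0)
rail far [[0.5681 0.211  0.032 ]
 [0.5237 0.0502 0.032 ]]
near [[0.5286 0.2222 0.032 ]
 [0.5101 0.1475 0.032 ]]
[[ 0.9425  0.3343 -0.0002]
 [ 0.3343 -0.9425  0.001 ]
 [ 0.0002 -0.001  -1.    ]]
```

Run:
```python
from h import *
y=np.radians(-15.4)
q=down(y).as_quat()
ctrl.move_to([.445,.155,.16],q); ctrl.pause(.2)
print(ctrl.current_t(),ctrl.current_q())
p=camera_params("wrist");im=capture("wrist");cv2.imwrite("pics/w_rail.png",im[:,:,::-1]);np.save("p_rail.npy",p)
ctrl.move_to([.455,-.246,.17],down(0).as_quat()); ctrl.pause(.2)
print(ctrl.current_t(),ctrl.current_q())
p=camera_params("wrist");im=capture("wrist");cv2.imwrite("pics/w_blue.png",im[:,:,::-1]);np.save("p_blue.npy",p)
print(bluetop(p,im))
a=cv2.imread("pics/w_rail.png");b=cv2.imread("pics/w_blue.png")
```

```text
2.8583 [ 0.0851  0.2685  1.7557 -0.      1.1174  1.9252]
4.5917 [-0.7211  0.3523  1.6104  0.      1.1788  0.8486]
(array([ 0.5333, -0.2497]), (38.299137115478516, 30.313926696777344), 0.0034291327465325594, 4181.5)
```

View pics/w_rail.png

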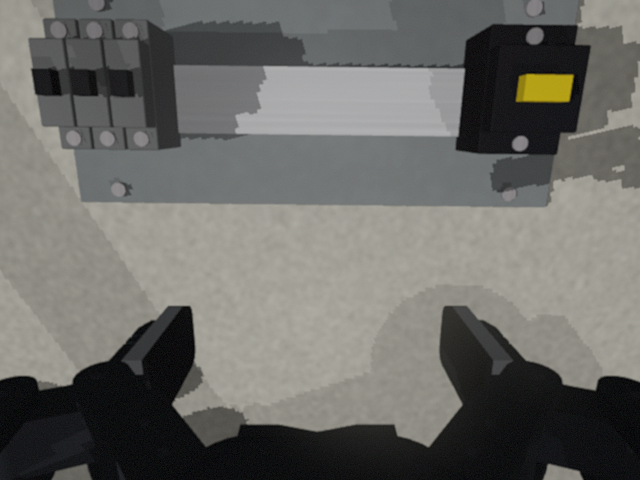

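View pics/w_blue.png

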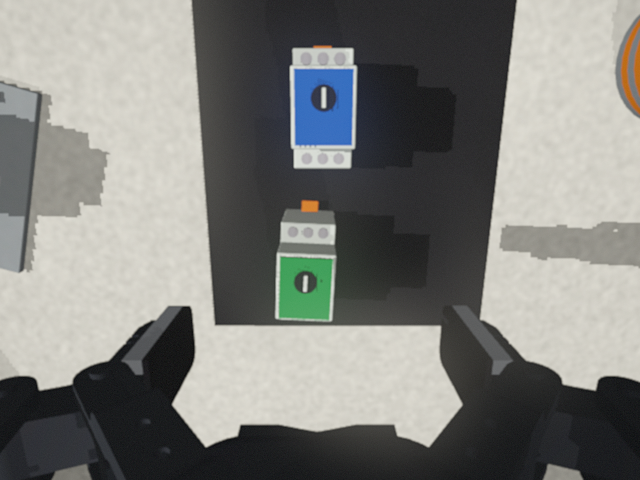

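Wrist views: the rail's empty stretch spans columns 177–461 with edges at rows ~66 and ~136. The blue relay has its foot at the top (+x, row 46) and its body spans rows 48–167. Next I'll measure both with subpixel edges.

```bash
cat > meas.py <<'E'
from h import *
def edges(g,cols,r0,r1,sign):
    out=[]
    for c in cols:
        d=sign*np.diff(cv2.GaussianBlur(g,(5,5),0)[r0:r1,c]); i=int(d.argmax())
        w=np.clip(d[max(i-2,0):i+3],0,None); out.append((c,r0+.5+(np.arange(max(i-2,0),max(i-2,0)+len(w))*w).sum()/w.sum()))
    return np.array(out)
def line(p,e,z):
    w=cast(p,e,z)[:,:2].astype(np.float32); vx,vy,x,y=cv2.fitLine(w,cv2.DIST_HUBER,0,.0005,.01).ravel()
    v=np.array([vx,vy]); v*=np.sign(v[1]); n=np.array([v[1],-v[0]]); return v,n,np.array([x,y]),np.std((w-[x,y])@n)
E
python3 - <<'E'
from meas import *
p=np.load("p_rail.npy",allow_pickle=True).item()
g=cv2.cvtColor(cv2.imread("pics/w_rail.png"),cv2.COLOR_BGR2GRAY).astype(float)
cols=range(275,445,3)
N=line(p,edges(g,cols,122,150,-1),.032);F=line(p,edges(g,cols,55,80,1),.032)
for l in(N,F):print(l,np.degrees(np.arctan2(-l[0][0],l[0][1])))
print("width",(F[2]-N[2])@N[1])
m=cast(p,[(177,100),(461,100)],.032)[:,:2];print("ends",m,np.linalg.norm(m[0]-m[1]))
mid=m.mean(0);e=N[2]+N[0]*((mid-N[2])@N[0]);print("rail_edge",e)
# top-camera check
pt=camera_params("top");print("top proj of edge pts",proj(pt,[[*(e+N[0]*s),.032] for s in(-.04,0,.04)]),"far",proj(pt,[[*(e+N[1]*.04+N[0]*s),.032] for s in(-.04,0,.04)]))
gt=cv2.cvtColor(cv2.imread("pics/top0.png"),cv2.COLOR_BGR2GRAY).astype(float)
print(edges(gt,[210,220,230,240],255,275,-1),edges(gt,[210,220,230,240],230,255,1))
# relay
p=np.load("p_blue.npy",allow_pickle=True).item();im=cv2.imread("pics/w_blue.png")
g=cv2.cvtColor(im,cv2.COLOR_BGR2GRAY).astype(float);gr=im[:,:,2].astype(float)
sat=im.max(2).astype(float)-im.min(2)
for z in(.05,.055,.06,.065,.07,.08):
    a=np.median([cast(p,[e],z)[0,0] for e in edges(g,range(300,347,3),158,176,-1)]);b=np.median([cast(p,[e],z)[0,0] for e in edges(g,range(330,350,2),40,54,1)])
    print(z,b,a,"len",b-a,"ctr",(a+b)/2)
rows=range(75,140,4)
L=[];Rr=[]
for r in rows:
    s=sat[r]; k=np.where(s>70)[0];k=k[(k>280)&(k<365)];L.append((k.min(),r));Rr.append((k.max(),r))
for E in(L,Rr):
    w=cast(p,E,.081);print("side",np.median(w[:,1]),"slope deg",np.degrees(np.polyfit(w[:,0],w[:,1],1)[0]))
E
```

```text
(array([0.2767, 0.961 ], dtype=float32), array([ 0.961 , -0.2767], dtype=float32), array([0.499 , 0.1109], dtype=float32), np.float32(6.114256e-05)) -16.063374
(array([0.2787, 0.9604], dtype=float32), array([ 0.9604, -0.2787], dtype=float32), array([0.538 , 0.1012], dtype=float32), np.float32(8.5812244e-05)) -16.184246
width 0.04023329
ends [[0.5496 0.2153]
 [0.5025 0.0444]] 0.1773019151504894
rail_edge [0.5061 0.1356]
top proj of edge pts [[227.4036 265.9581]
 [205.6704 259.3657]
 [184.0361 252.8034]] far [[234.7706 244.2549]
 [213.2001 237.7661]
 [191.7271 231.3066]]
[[210.     260.9564]
 [220.     263.9477]
 [230.     267.0162]
 [240.     269.9622]] [[210.     236.8567]
 [220.     240.3765]
 [230.     243.3321]
 [240.     246.3735]]
0.05 0.5682712622596647 0.4982627291337447 len 0.07000853312592004 ctr 0.5332669956967047
0.055 0.5673880894026143 0.49870984064739454 len 0.06867824875521977 ctr 0.5330489650250044
0.06 0.5665049165455638 0.49915695216104444 len 0.06734796438451934 ctr 0.5328309343533041
0.065 0.5656217436885134 0.49960406367469434 len 0.06601768001381902 ctr 0.5326129036816039
0.07 0.564738570831463 0.5000511751883442 len 0.06468739564311876 ctr 0.5323948730099035
0.08 0.562972225117362 0.500945398215644 len 0.06202682690171801 ctr 0.531958811666503
side -0.2345151054483025 slope deg -0.7326820386143819
side -0.26482831064505347 slope deg 0.015688824713112257
```

```bash
cat >> h.py <<'E'
YAW=np.radians(-16.1); E0=np.array([.5061,.1356,.032]); Rz=R.from_euler('z',YAW)
G=np.array([.005,0,.031])   # TCP in relay frame
def pose(th,ex,ez):
    """TCP pose with the relay's -x end tipped down th rad and rail_edge at (ex,0,ez) mm in the relay frame"""
    Rr=Rz*R.from_euler('y',-th)
    return E0+Rr.apply(G-np.array([ex,0,ez])/1000),(Rr*R.from_euler('x',np.pi)).as_quat()
def hook(d,up=0,th=np.radians(24),ex=-19.,ez=10.4):
    p,q=pose(th,ex,ez); return p+Rz.apply([-d/1000,0,up/1000]),q
def force(): return Rz.inv().apply(ctrl.current_contact_force())
E
python3 - <<'E'
from h import *
for a in [(16,90),(16,0),(0,0)]: print(hook(*a)[0],ctrl.inverse_kinematics(*hook(*a)))
ctrl.move_to([.5333,-.2497,.115],down(0).as_quat())
ctrl.line_to([.5333,-.2497,.033],max_speed=.08)
print(ctrl.current_position(),ctrl.current_t())
ctrl.gripper_to(.03,80); print(ctrl.current_grip_width(),ctrl.current_position(),ctrl.current_contact_force())
ctrl.line_to([.5333,-.2497,.19],max_speed=.15)
ctrl.move_to(*hook(16,60)); ctrl.pause(.3)
print(ctrl.current_grip_width(),ctrl.current_t(),force(),ctrl.current_position(),hook(16,60)[0])
a=capture("scene");b=capture("wrist");cv2.imwrite("pics/pre.png",cv2.resize(np.hstack([a,b]),(800,300),interpolation=cv2.INTER_AREA)[:,:,::-1])
cv2.imwrite("pics/pre_s.png",a[:,:,::-1])
E
```

```text
[0.5037 0.1363 0.1506] [ 0.1182  0.2399  1.8898 -0.2679  0.64    2.1553]
[0.5037 0.1363 0.0606] [ 0.1182  0.4     1.9684 -0.404   0.4139  2.3117]
[0.5191 0.1318 0.0606] [ 0.1039  0.4213  1.9324 -0.3806  0.4237  2.2749]
[ 0.5336 -0.2499  0.0335] 6.2833
0.03510256801133033 [ 0.5335 -0.2498  0.0333] [-0.6191  0.5792  1.9953]
0.0350701213823237 9.775 [ 0.1472 -0.27   -0.4257] [0.504  0.1359 0.1206] [0.5037 0.1363 0.1206]
```

View pics/pre.png

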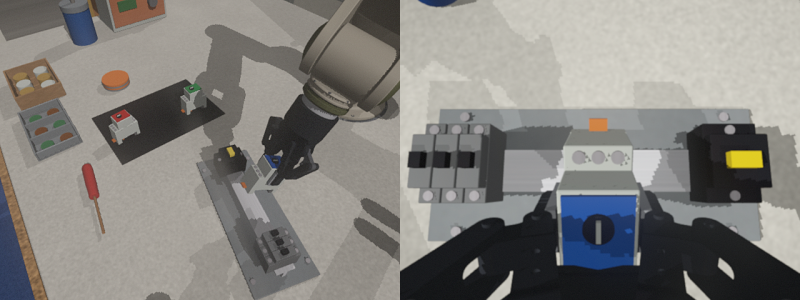

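The relay is held tipped above the rail, foot end up, centred between the modules. Now I'll descend outside the near edge and slide in until it meets the wall.

Run:
```python
from h import *
ctrl.line_to(hook(16,0)[0],max_speed=.06); ctrl.pause(.2); f0=force(); print("base",f0,ctrl.current_position()-hook(16)[0])
d=16
while d>-5:
    d-=1.0; ctrl.line_to(hook(d)[0],max_speed=.03); f=force()-f0; print(d,f)
    if np.linalg.norm(f)>6: break
ctrl.pause(.1);print(d,force()-f0,Rz.inv().apply(ctrl.current_position()-hook(d)[0])*1e3,ctrl.current_t())
b=capture("scene");cv2.imwrite("pics/hook.png",cv2.resize(b[180:420,280:540],None,fx=2.3,fy=2.3,interpolation=cv2.INTER_CUBIC)[:,:,::-1])
```

```text
base [ 0.9226 -0.4196 -1.7053] [0.0001 0.     0.0003]
15.0 [-0.9836  0.5326  0.3098]
14.0 [-0.8003  0.189   1.1664]
13.0 [-1.5714  0.4224 -0.4571]
12.0 [-1.2221  0.7816  0.2582]
11.0 [-1.1075 -0.0088  0.9927]
10.0 [-0.462   0.8196  0.0364]
9.0 [-1.0236  0.1251  0.6153]
8.0 [ 0.5601  0.2441 -0.4071]
7.0 [-1.0261  0.3553  0.2157]
6.0 [-1.101   0.4305  0.371 ]
5.0 [-0.7765 -0.1998  0.172 ]
4.0 [-0.5912  1.0879 -0.0079]
3.0 [-0.9126  0.2067 -0.0833]
2.0 [-0.9796  0.9222 -0.6554]
1.0 [-0.2781  0.2066 -0.466 ]
0.0 [-0.4904  0.1747  0.289 ]
-1.0 [-4.5151  0.5538  1.1429]
-2.0 [-10.5772   2.4551   4.595 ]
-2.0 [-10.0407   2.1344   4.6257] [-1.1538 -0.0885 -0.4538] 15.825
```

View pics/hook.png

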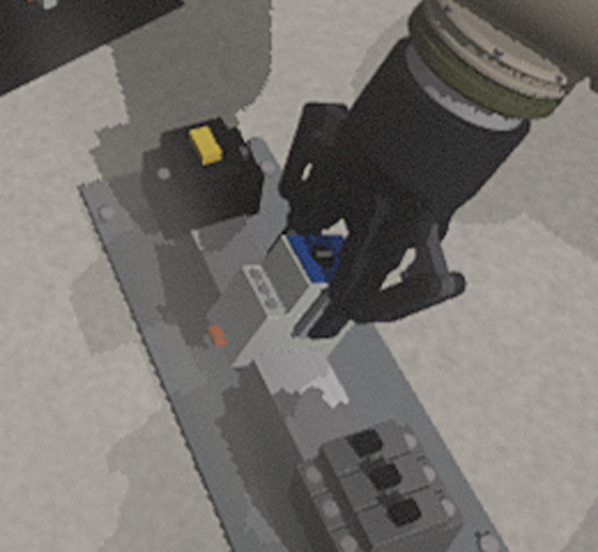

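Force rise at d ≈ -0.5 mm matches the predicted wall contact (-0.3), and the picture shows the lip under the near edge with the foot end up. Now I'll rock it down about the edge.

Run:
```python
from h import *
f0=np.array([.3,-.1,-1.5])
def go(deg,ez,v=.03):
    th=np.radians(deg); p,q=pose(th,-19.5+3*np.sin(th),ez); ctrl.line_to(p,q,max_speed=v)
    a=R.from_quat(ctrl.current_tool_rot()); zz=-a.as_matrix()[:,2]
    print(deg,ez,force()-f0,ctrl.current_ft_torque(),"tilt",np.degrees(np.arccos(zz[2])),"dz",(ctrl.current_position()-p)[2]*1e3,round(ctrl.current_t(),2)); return (force()-f0)[2]
ctrl.line_to(hook(0)[0],max_speed=.03)
for deg in range(24,-1,-3):
    if go(deg,10.4+.6*(24-deg)/24)>45: break
else:
    for ez in (11.7,12.4,13):
        if go(0,ez)>30: break
```

```text
24 10.4 [-0.4431  0.3343  0.4924] [ 0.0779  0.3299 -0.0426] tilt 24.030103893629335 dz 0.1161328281348642 16.38
21 10.475 [-0.1156  0.9216 -0.0592] [ 0.0796  0.2468 -0.0004] tilt 21.085275714492703 dz 0.0427709719520164 16.62
18 10.55 [-1.0963  0.1621  0.0143] [0.0505 0.2264 0.0464] tilt 18.12804011607889 dz -0.009435052073562822 16.88
15 10.625 [-0.1962 -0.1714  1.1958] [ 0.0057  0.1224 -0.0025] tilt 15.12703322668557 dz -0.10892317375481297 17.12
12 10.700000000000001 [1.0807 0.8089 3.6225] [ 0.0028 -0.288   0.0428] tilt 12.203554715090242 dz 0.2110173015635597 17.38
9 10.775 [2.3768 1.4327 4.2925] [ 0.0072 -0.5083  0.0294] tilt 9.21359274863153 dz 0.2114849700351057 17.62
6 10.85 [3.6324 0.4733 4.9557] [-0.1199 -0.7634 -0.0097] tilt 6.218646757756624 dz 0.18243408794635374 17.88
3 10.925 [4.4423 0.5133 5.817 ] [-0.1088 -0.6862  0.0083] tilt 3.193289237840117 dz 0.23444410312671582 18.12
0 11.0 [-1.4182  1.3952 10.565 ] [ 0.0124  0.1363 -0.0072] tilt 0.03982920519620421 dz 0.30762294386836586 18.38
0 11.7 [-2.0596 -0.8942 14.9238] [-0.0684  0.583  -0.0251] tilt 0.10397218450762254 dz 1.0103220319342687 18.62
0 12.4 [-5.6925 -1.28   23.0348] [-0.1875  1.0494 -0.0726] tilt 0.11459239431149666 dz 1.6768814301531056 18.88
0 13 [-7.3128 -3.1226 28.9514] [-0.262   1.5193 -0.056 ] tilt 0.12291080540591715 dz 2.2403915131474497 19.12
```

The force signature drops at level, which suggests a click. I'll do a pull test, release, retreat and look.

Run:
```python
from h import *
f0=np.array([.3,-.1,-1.5])
for ez in (11,10,9):
    p,q=pose(0,-19.5,ez); ctrl.line_to(p,q,max_speed=.03); ctrl.pause(.1); print(ez,force()-f0,(ctrl.current_position()-p)*1e3)
p,q=pose(0,-19.5,11); ctrl.line_to(p,q,max_speed=.03)
ctrl.gripper_to(.06); print(ctrl.current_grip_width(),ctrl.current_position()-p)
ctrl.line_to(p+[0,0,.1],max_speed=.1)
v=p+Rz.apply([-.1,0,.13]); ctrl.move_to(v,q); ctrl.pause(.3); print(force(),ctrl.current_t())
P=camera_params("wrist");w=capture("wrist");s=capture("scene");t=capture("top")
for n,i in(("wrist",w),("scene",s),("top",t)): cv2.imwrite(f"pics/end_{n}.png",i[:,:,::-1])
# check: blue top centre; fitted z of top = 21+79 mm
def bt(P,i,roi):
    x,y,ww,h=roi; m=np.zeros(i.shape[:2],np.uint8)
    m[y:y+h,x:x+ww]=cv2.inRange(cv2.cvtColor(i,cv2.COLOR_RGB2HSV),(108,130,60),(128,255,255))[y:y+h,x:x+ww]
    c=cv2.convexHull(max(cv2.findContours(cv2.morphologyEx(m,cv2.MORPH_CLOSE,np.ones((7,7))),0,1)[0],key=cv2.contourArea))
    k=cast(P,c[:,0],.1); r=cv2.minAreaRect((k[:,:2]*1000).astype(np.float32)); return np.r_[np.array(r[0])/1000-E0[:2],0],r[1:]
for n,P_,i,roi in(("wrist",P,w,(150,0,350,300)),("top",camera_params("top"),t,(150,200,120,90)),("scene",camera_params("scene"),s,(330,200,130,200))):
    d,r=bt(P_,i,roi); print(n,"top centre in rail frame, expect (25,0):",Rz.inv().apply(d)*1e3,r)
a=cv2.resize(w,(400,300));b=cv2.resize(s[200:440,310:510],(250,300));cv2.imwrite("pics/end.png",np.hstack([a,b])[:,:,::-1])
```

```text
11 [-4.5092 -0.2206 13.3812] [-0.8321  0.1541  0.2836]
10 [ 0.5753  0.3867 -0.8929] [-0.5739  0.0075 -0.5984]
9 [  2.1784   0.0826 -10.0729] [-0.5969 -0.0268 -0.8694]
0.05975566178301202 [ 0.0002 -0.      0.0002]
[-0.4421  0.2769 -0.5059] 22.7417
wrist top centre in rail frame, expect (25,0): [24.5854 -1.0313  0.    ] ((30.741111755371094, 38.34928894042969), 73.87799835205078)
top top centre in rail frame, expect (25,0): [24.1857 -0.7706  0.    ] ((31.053022384643555, 38.395999908447266), 73.75050354003906)
scene top centre in rail frame, expect (25,0): [27.2379  2.1345  0.    ] ((30.74506950378418, 38.471961975097656), 75.10034942626953)
```

View pics/end.png

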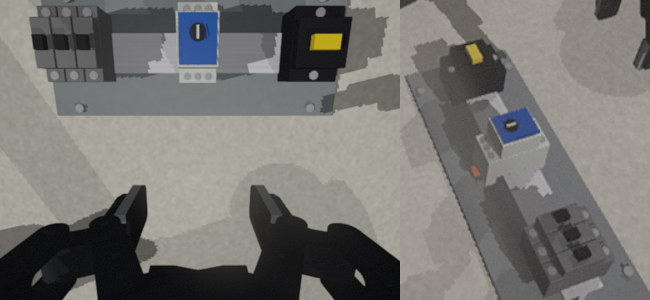

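```bash
python3 -c "
from station import *
sign_off()"
```

```text
the job is handed in; nothing more can be done
```

I clipped the blue-topped relay onto the rail at about the middle of the empty stretch, let go of it, and handed the job in at about 23 s of the 42 s allowed. No verdict is reported.

- **Fitting:** I gripped the relay across its sides and tipped it 24°. I slid its lip under the near edge until it met the wall, where the force rose within about 1 mm of the predicted spot. Then I rocked it level and pressed to about 29 N. The force and torque pattern changed between 3° and 0°, which is how I judged that the foot had clicked.
- **Hold:** before release, a pull of about 10 N upward did not lift it off.
- **Position:** after release, the relay's blue top was within about 1 mm of its intended position in the wrist and top cameras. The scene camera disagreed by 2 to 3 mm, as it also did by about 3 to 6 mm before the pick. All three are well inside the 25 mm allowed along the rail.
- **Level:** the top's measured size matched that of a level relay at the fitted height, and it looked level in the pictures. I made no direct tilt measurement after release.
- **Other:** the gripper is clear of everything. The red and green relays were not touched at any point I saw, but I did not re-measure them at the end.

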